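Set and lock the depth stop of the bench press

TASK

Set the depth stop of the small bench press for the next batch of boards: turn the black bar knob on top of the press until its pointed end points straight at the marker tab on the rim of the dial, then turn the knurled lock ring below the knob clockwise, past the point where it begins to bite, until it is fully tight and goes no further, with the knob still pointing at the tab. Let go, do not shift the tab, and leave the other things on the bench where they are.

Things in the scene. Friction and masses are not known exactly. Their poses are not given: they have to be found in the camera images.
- press: grey cast bench press, bolted down: base plate 240 x 140 x 25, column at the back, head 205 long, 104 wide, flat top at height 190. Origin under the base plate's middle; x from its open front to its back, y to the left, z up. The hand lever is on the -y side, 82 from the middle, and slopes up to the back, its ball at height 240. A circuit board lies under the ram
- dial_centre (a point): on the vertical axis of the depth stop, on the top face of the aluminium dial plate (diameter 106, height 195). On it, one above the other on the same axis: a steel boss (diameter 45, 19 high), round it the knurled lock ring, above that the black bar knob (top 69 above the dial plate). Only the tab and the hand lever reach above the dial plate besides these. Axes as the press's
- stop_knob (a joint): angle of the bar knob, rad, growing clockwise seen from above; 0 with the point towards the press's front; range -2.6 to 2.6. It turns with light friction (0.07 N m) and stays where it is left
- knob_grip (a point): on the axis, inside the bar, 8 below its top; x towards the pointed end. The bar: black, 14 wide, 24 high, flat sides, reaching 23 from the axis to its pointed end and 18 to its blunt end, a white line on top towards the point. Take it across the flat sides. The lock ring's top face (diameter 52) lies 25 below this point when tight, up to 3 higher when backed off: the fingertips must stay above it
- knob_point (a point): tip of the knob's pointed end, level with the bar's top, 23 from the axis
- tab (a joint): angle of the marker tab about the same axis, rad, counted just like stop_knob: the knob points at the tab when both are equal. The tab holds by friction (0.5 N m) and is not to be moved
- tab_point (a point): inner tip of the marker tab, a dark steel clip 13 x 10 x 4 on the dial's rim, pointed towards the axis: 40 from the axis, 5 above the dial plate. The point's x axis points away from the axis
- lock_ring: the knurled steel lock ring, diameter 52, 17 high, on a right-hand thread of 5 mm lead about the same axis; origin on the axis at its underside. It starts loose, backed off by an unknown 1.2 to 3.0 rad, and turns lightly (0.05 N m): clockwise seen from above, which lowers it, with regrasps, until it bites on the knob's foot
- ring_mid (a point): centre of the lock ring, half-way up, on the axis; dial plate 27 below and knob's top 42 above when tight, the ring up to 3 higher when backed off. From the bite on it resists with 0.3 to 0.5 N m, and 0.6 rad past the bite it stops dead, fully tight (the torque then rises sharply; 1 N m is ample). It stays where it was turned to, and does not drag the knob
- screwdriver: screwdriver with black handle lying to the right of the press; origin under its middle. Not part of the job
- flux_jar: low jar, diameter 48, height 45, on the bench close to the right side of the press, below its lever; origin under its middle. Not part of the job
- heatsink: finned aluminium heat sink, 40 x 40 x 23, on the bench to the left of the press; origin under its middle. Not part of the job
- spare_sink: the same heat sink, 40 x 40 x 23, standing on the circuit board under the press, at its left end; origin under its middle. Not part of the job
- fan: square black cooling fan, 120 x 120 x 38; origin under its middle. Not part of the job
- multimeter: grey hand multimeter, 160 x 78 x 36; origin under its middle. Not part of the job
- solder_spool: solder spool, diameter 60, height 42; origin under its middle. Not part of the job

How it is judged:
On the way:
1. the knob points at the tab while the lock ring is still loose (y of knob_point in the frame of tab_point between -0.0025 and 0.0025 m and x of knob_point in the frame of tab_point above -0.03 m and z of ring_mid in the frame of press above 0.2225 m), for 0.2 s.
At the end, for the whole second after the job is handed in: the knob rests with its pointed end on the marker tab's line (tip within 2.5 mm, about 6 degrees), the lock ring is screwed down at least 0.4 rad past its first bite (centre below 222.2 mm above the press's underside), and the tab is within 3 mm of where it was (y of knob_point in the frame of tab_point between -0.0025 and 0.0025 m and x of knob_point in the frame of tab_point above -0.03 m and z of ring_mid in the frame of press below 0.222182 m and velocity of joint stop_knob between -0.05 and 0.05 rad/s and distance of tab_point from where it was at the start of the episode below 0.003 m); the robot touches nothing.
It fails at once if the marker tab was shifted by more than 5 mm (distance of tab_point from where it was at the start of the episode above 0.005 m).
It fails at once if another thing on the bench was moved by more than 30 mm (distance of any of screwdriver, flux_jar, heatsink, spare_sink, fan, multimeter, solder_spool from where it was at the start of the episode above 0.03 m).
It also fails if it takes over 67 s, if anything falls off the work surface, if the arm or the gripper's body presses on something with over 40 N, if the wrist force passes 120 N, or if a joint passes its speed limit or range.

ROBOT

A 6-joint arm with a two-finger parallel gripper is mounted at the origin on the work surface. World frame = base frame: x ahead of the robot, y to its left, z up, the work surface at z = 0. Lengths are in m, angles in rad, forces in N, time in s.
With the tool pointing down it reaches from about 0.35 to 0.775 m from the base axis. Payload 5.5 kg.
Tool frame: the origin (TCP) lies midway between the tips of the shut fingers; the grasp point (between the pads) lies 19 mm behind it; z points along the fingers, y is the line along which they close (so a half turn about z gives the same grasp; the last joint's range is limited). The gripper opens to 85 mm and grips with 20 to 120 N. Pads are 22 mm wide; open, the fingers measure 114 mm over their backs; the gripper's body (76 mm by 85 mm) begins 54 mm behind the grasp point. The pads swing forward as they close: fully open they stand 13 mm farther back than shut.
Start: joints at [-1.436, 0.313, 0.046, 1.304, 0, 1.431], TCP at [0.156, -0.553, 0.231] pointing down, gripper open.
Joint ranges: [-2.76, 2.76], [-0.86, 1.69], [-1.03, 1.26], [-2.2, 2.34], [-1.47, 1.5], [-3.14, 3.14]. Speed limits (rad/s): [2.57, 2.57, 3.14, 3.14, 3.14, 3.14].

INTERFACE

Orientations are given as a unit quaternion [w, x, y, z].
In Python, from workcell import telemetry, imaging, env gives the robot as it stands. The module is installed in compiled form; this text tells all that it offers.
- The arm moves only by the tool step_arm, never from a script. Its argument "moves" is a list of rows, each a list of 3 entries, a list of its own where there are three numbers: the shift along the tool's x, y, z in mm, then the turn, a rotation vector about the tool's x, y, z in rad, then the finger opening in mm, from 0 to 85.4. A call has 1 to 8 rows; each row is the pose to reach, as a shift and turn from the pose commanded when the call began, along the tool's axes at that moment; what a row does not reach only later rows make up. A row lasts 1/12 s, in which the tool goes at most 41.7 mm and 7.16 degrees, less where a joint would pass 70% of its speed; a pose out of reach is approached as far as the arm can. A call with a gripper value outside its range is refused whole. The fingers move at their own pace and stop on an object; "grip_force" is the grip in N (left out, the last holds). Time passes only in rows, so rows that repeat a pose let the fingers close. It gives the time, the measured TCP pose, the force, the opening and the grip force at its end, in the units of the state.
- telemetry.get_state(): the state, without advancing time (a new reading comes with each control period).
- imaging.read_camera(name): name is "scene" or "top" or "wrist"; returns the picture (400x640x3 uint8, red, green, blue); there is no depth.
- imaging.camera_params(name): a dict with "camera_matrix" (3x3 intrinsics, pixels), "pose" (4x4, takes a point from camera to world coordinates). Camera axes: x right, y up, looking along -z (the intrinsics and any distortion apply to the point x, -y, -z); pixel columns grow to the right and rows downward; lengths in m; the calibration is good to about 2 mm. A picture is of the moment at which its call begins: read the wrist's pose just before it. camera_params takes no time and is no camera call; for the wrist camera it gives the pose at the moment of the call.
- env.hand_in(): hands the job in; it is judged then, once.
The state is a dict: "clock": time; "joint_pos": joint angles; "qvel": joint speeds; "tau": joint torques, N m; "tcp_pos": TCP position; "orientation": TCP orientation; "wrist_force": force on the tool from outside, world axes, zero at the start; "ft_torque": the same for the moment, N m; "finger_gap": finger opening in m; "grip_force": force on a finger pad.
Only numpy, scipy, OpenCV 4.12 (cv2) and the standard library are available. Lean on these libraries where they do the work, as an engineer would, in place of code of your own. Each camera call takes 0.05 s, during which the arm holds its last target. There are 200 camera calls.

## Working session

There is one attempt and no reset: what is moved stays moved. The work goes in short steps, Python scripts to look and compute and a tool call to move; the robot and the scene stay as the last step left them, time stands still between calls to the robot, and variables do not carry over. Pictures are saved under pics/ and viewed, at most 10 in all, crops included, and the job is handed in when it is done.

Besides the shell and the picture viewer there is one more tool, called after "Call:" as name(argument=value, ...) on one line, values as JSON. step_arm: Moves the arm, as the interface text tells. Its arguments: {"type":"object","properties":{"moves":{"type":"array"},"grip_force":{"type":"number"}},"required":["moves"]}

```bash
mkdir -p pics; python3 - <<'E'
from workcell import telemetry, imaging
import cv2,numpy as np
for n in ["scene","top"]:
    p=imaging.camera_params(n);print(n,np.round(p["camera_matrix"],1).tolist(),np.round(p["pose"],3).tolist(),p.keys())
    cv2.imwrite(f"pics/{n}0.png",imaging.read_camera(n)[:,:,::-1])
s=telemetry.get_state();print(s)
E
```

```text
scene [[364.7, 0.0, 324.1], [0.0, 364.7, 196.5], [0.0, 0.0, 1.0]] [[0.628, -0.518, 0.581, 1.114], [0.778, 0.435, -0.453, -0.424], [-0.018, 0.736, 0.676, 0.811], [0.0, 0.0, 0.0, 1.0]] dict_keys(['camera_matrix', 'pose'])
top [[364.0, 0.0, 320.5], [0.0, 364.0, 199.6], [0.0, 0.0, 1.0]] [[0.012, 0.981, -0.192, 0.347], [-1.0, 0.012, -0.003, -0.027], [-0.001, 0.192, 0.981, 1.28], [0.0, 0.0, 0.0, 1.0]] dict_keys(['camera_matrix', 'pose'])
{'clock': 0.1, 'joint_pos': array([-1.43560520e+00,  3.13903352e-01,  4.51056977e-02,  1.30357711e+00,
        1.50709559e-05,  1.43118211e+00]), 'qvel': array([-0.00220452, -0.00132284,  0.00236207, -0.00093693, -0.00038755,
       -0.00117551]), 'tau': array([ 1.59560343e-03, -4.81724739e+01,  2.99245352e+01,  1.27431244e-02,
       -2.32005650e-04, -1.76443478e-05]), 'tcp_pos': array([ 0.15595942, -0.55299025,  0.23051587]), 'orientation': array([-7.89200595e-04,  9.90574788e-01,  1.36970681e-01,  9.28085106e-06]), 'wrist_force': array([ 0.03335587, -0.02214563,  0.14749226]), 'ft_torque': array([0.02610663, 0.0111666 , 0.00989831]), 'grip_force': 0.0, 'finger_gap': 0.08536468194449676}
```

View pics/scene0.png

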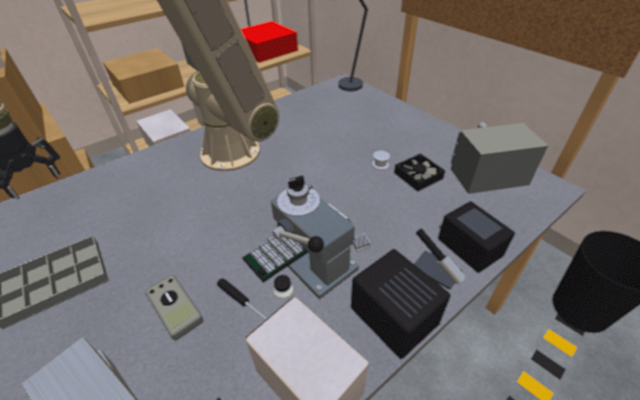

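View pics/top0.png

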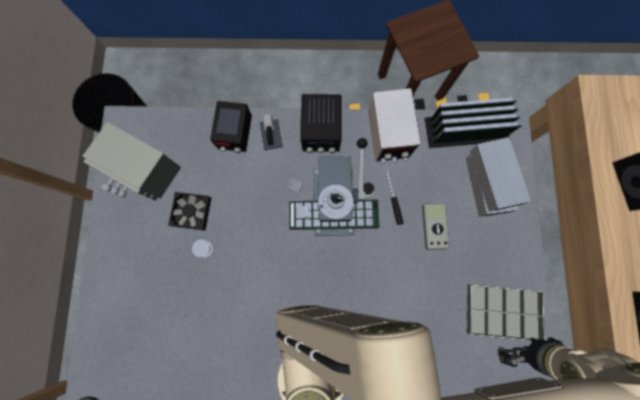

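The scene view shows the press in mid-picture, with the dial at about (298,198) and the lever ball at (316,243). The top view shows the dial at about (337,201), the lever at (362,143–187) on its right and the jar at (369,188). The press front faces the robot.

```bash
cat > h.py <<'E'
from workcell import telemetry, imaging
import cv2,numpy as np
from scipy.spatial.transform import Rotation as R
def rays(n,uv):
    p=imaging.camera_params(n);K=p["camera_matrix"];T=p["pose"]
    uv=np.atleast_2d(np.asarray(uv,float))
    d=np.c_[(uv-[K[0,2],K[1,2]])/[K[0,0],K[1,1]],np.ones(len(uv))]*[1,-1,-1]
    return T[:3,3],d@T[:3,:3].T
def onz(n,uv,z):
    o,d=rays(n,uv);return o+d*((z-o[2])/d[:,2])[:,None]
def proj(n,X):
    p=imaging.camera_params(n);K=p["camera_matrix"];T=p["pose"]
    c=(np.atleast_2d(X)-T[:3,3])@T[:3,:3]*[1,-1,-1];c=c@K.T
    return c[:,:2]/c[:,2:]
def tool():
    s=telemetry.get_state();q=s["orientation"];return s["tcp_pos"],R.from_quat([q[1],q[2],q[3],q[0]])
def yaw(r): y=r.as_matrix()[:,1];return np.arctan2(y[1],y[0])  # dir of closing line
def goto(pos,clos):  # needed shift mm and turn to have tool down, closing axis at angle clos
    p,r=tool();y=np.array([np.cos(clos),np.sin(clos),0])
    if y@r.as_matrix()[:,1]<0:y=-y
    z=np.array([0,0,-1.]);M=R.from_matrix(np.c_[np.cross(y,z),y,z])
    print("shift",np.round(r.inv().apply(np.array(pos)-p)*1000,1),"turn",np.round((r.inv()*M).as_rotvec(),4),"j6",telemetry.get_state()["joint_pos"][5])
E
python3 - <<'E'
from h import *
im=imaging.read_camera("top")
hsv=cv2.cvtColor(im,cv2.COLOR_RGB2HSV)
sub=im[175:230,305:375]
g=sub.min(2).copy();m=(g>165).astype(np.uint8)
c=max(cv2.findContours(m,0,2)[0],key=cv2.contourArea);e=cv2.fitEllipse(cv2.convexHull(c));print(e)
uv=np.array(e[0])+[305,175];C=onz("top",uv,.195);print(C,onz("top",uv+[e[1][0]/2,0],.195)-C)
p=imaging.camera_params("wrist");t,r=tool()
print("cam in tool",r.inv().apply(p["pose"][:3,3]-t),"\n",(r.as_matrix().T@p["pose"][:3,:3]).round(3),p["camera_matrix"].round(1).tolist(),np.degrees(yaw(r)))
print(r.as_matrix().round(3))
cv2.imwrite("pics/crop.png",cv2.resize(im[130:245,280:385,::-1],None,fx=5,fy=5,interpolation=2))
E
```

```text
((31.126802444458008, 18.072290420532227), (14.078645706176758, 24.261930465698242), 96.92237854003906)
[[ 0.58003273 -0.07080245  0.195     ]] [[ 0.00025863 -0.02144706  0.        ]]
cam in tool [ 0.07334564 -0.00044072 -0.14318128] 
 [[ 0.     0.959  0.284]
 [ 1.    -0.    -0.001]
 [-0.001  0.284 -0.959]] [[277.6, 0.0, 322.9], [0.0, 277.6, 200.0], [0.0, 0.0, 1.0]] -74.25559361699105
[[ 0.962  0.271 -0.   ]
 [ 0.271 -0.962  0.001]
 [ 0.    -0.001 -1.   ]]
```

View pics/crop.png

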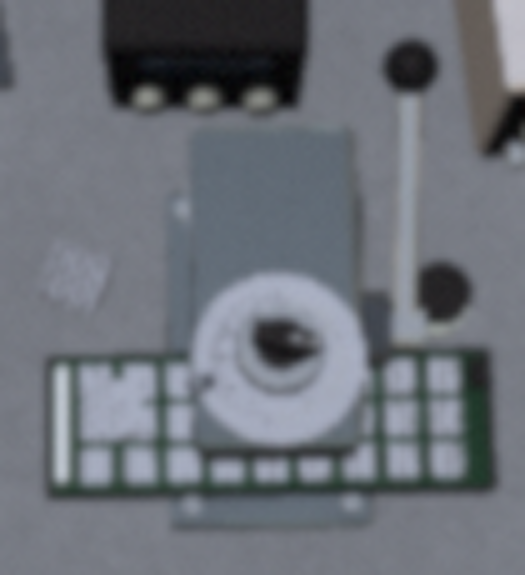

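In the crop the dial centre is at about (280,357). The knob points right, towards world −y, with its tip at about (318,345). The tab is at the left-front rim, at (205,382). The knob therefore has to turn clockwise by about 170°, by way of the front. I'll move above the dial to look with the wrist camera.

Call:
step_arm(moves=[[[35,-22,-30],[0,0,-0.12],60],[[70,-44,-60],[0,0,-0.24],60],[[105,-66,-90],[0,0,-0.36],60],[[140,-90,-100],[0,0,-0.48],60],[[175,-113,-100],[0,0,-0.6],60],[[210,-136,-100],[0,0,-0.72],60],[[245,-159,-100],[0,0,-0.84],60],[[280,-181,-100],[0,0,-0.96],60]])

```text
clock: 0.82
tcp_pos: [0.3589, -0.3223, 0.3314]
orientation: [0.0, 0.814, 0.581, 0.0]
wrist_force: [0.0, -0.7, 1.1]
finger_gap: 0.0598
grip_force: 0.0
```

```bash
python3 - <<'E'
from h import *
print(tool()[0],np.degrees(yaw(tool()[1])))
goto([.58,-.07,.335],np.radians(92));print(telemetry.get_state()["joint_pos"])
E
```

```text
[ 0.35891169 -0.32227647  0.33142106] -18.944219626847026
shift [310.4 127.2  -3.6] turn [ 9.0000e-04 -0.0000e+00  1.2053e+00] j6 1.0031503512222824
[-8.98285143e-01  1.21360939e-01  4.50873300e-02  1.49367979e+00
 -2.33434209e-06  1.00315035e+00]
```

Call:
step_arm(moves=[[[38,16,0],[0,0,-0.12],60],[[76,31,0],[0,0,-0.24],60],[[114,47,0],[0,0,-0.36],60],[[152,62,0],[0,0,-0.48],60],[[190,78,0],[0,0,-0.6],60],[[228,94,0],[0,0,-0.72],60],[[266,109,0],[0,0,-0.84],60],[[304,125,-3],[0,0,-0.96],60]])

```text
clock: 1.48
tcp_pos: [0.5769, -0.0761, 0.3333]
orientation: [-0.001, 0.453, 0.891, -0.0]
wrist_force: [0.8, -0.2, 0.2]
finger_gap: 0.0601
grip_force: 0.0
```

Call:
step_arm(moves=[[[6,-3,0],[0,0,-0.12],60],[[6,-3,0],[0,0,-0.24],60],[[6,-3,0],[0,0,-0.36],60],[[6,-3,0],[0,0,-0.48],60],[[6,-3,0],[0,0,-0.6],60],[[6,-3,0],[0,0,-0.72],60],[[6,-3,0],[0,0,-0.84],60],[[6,-3,0],[0,0,-0.96],60]])

```text
clock: 2.15
tcp_pos: [0.5702, -0.0749, 0.3336]
orientation: [-0.0, -0.01, 1.0, 0.0]
wrist_force: [0.4, 0.1, 0.7]
finger_gap: 0.0602
grip_force: 0.0
```

```bash
python3 - <<'E'
from h import *
im=imaging.read_camera("wrist");im=imaging.read_camera("wrist")
t,r=tool();print(t,np.degrees(yaw(r)),telemetry.get_state()["joint_pos"])
cv2.imwrite("pics/w1.png",im[:,:,::-1]);print(proj("wrist",[[.58,-.07,.195]]))
E
```

```text
[ 0.57024275 -0.07496926  0.33364126] 90.7765336609574 [-2.70230273e-01  3.12445764e-01  2.93286412e-01  1.55233722e+00
 -6.78337146e-05 -2.83783364e-01]
[[327.09295595 198.05013611]]
```

View pics/w1.png

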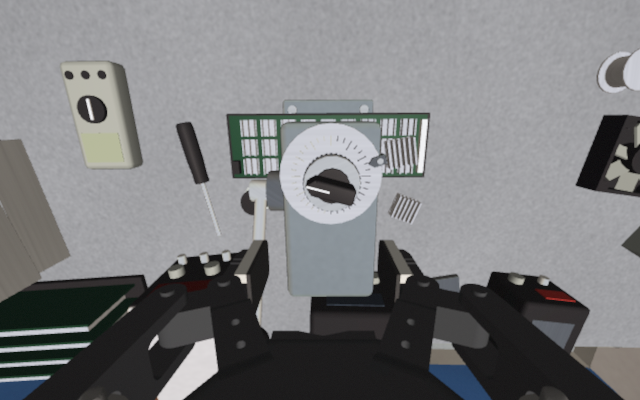

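The wrist view has the front of the press at the top and world −y to the left. The dial centre is at about (331,173). The knob bar's white line ends at (308,188), and the tab is at (377,160). Next I'll measure these.

```bash
cat > m.py <<'E'
from h import *
def measure(save=None):
    im=imaging.read_camera("wrist");g=im.max(2).astype(int)
    if save: cv2.imwrite(save,cv2.resize(im[110:240,265:395,::-1],None,fx=4,fy=4,interpolation=2))
    H,W=g.shape;vv,uu=np.mgrid[:H,:W];uv=np.c_[uu.ravel(),vv.ravel()]
    # dial: bright blob, outer contour, circle fit on dial plane
    m=(im.min(2)>185).astype(np.uint8);m[:, :270]=0;m[:,395:]=0;m[240:]=0
    m=cv2.morphologyEx(m,cv2.MORPH_CLOSE,np.ones((3,3)))
    c=max(cv2.findContours(m,0,cv2.CHAIN_APPROX_NONE)[0],key=cv2.contourArea)[:,0]
    P=onz("wrist",c,.195)[:,:2]
    for k in range(6):
        A=np.c_[2*P,np.ones(len(P))];s=np.linalg.lstsq(A,(P**2).sum(1),rcond=None)[0]
        C=s[:2];r=np.sqrt(s[2]+C@C);e=np.hypot(*(P-C).T)-r;P=P[(abs(e)<2.5*np.std(e)+2e-4)]
    print("dial",C,"r",r,len(P))
    # tab
    X=onz("wrist",uv,.200)[:,:2]-C;rr=np.hypot(*X.T);a=np.degrees(np.arctan2(X[:,1],X[:,0]))
    sel=(rr>.041)&(rr<.052)&(g.ravel()<140);w=(150-g.ravel())[sel];
    med=np.average(X[sel],axis=0,weights=w);ta=np.degrees(np.arctan2(med[1],med[0]));print("tab n",sel.sum(),"world ang",ta,np.std(a[sel]))
    # knob bar top
    X=onz("wrist",uv,.264)[:,:2]-C;rr=np.hypot(*X.T)
    k=((rr<.03)&(g.ravel()<70)).reshape(H,W).astype(np.uint8)
    k=cv2.morphologyEx(k,cv2.MORPH_CLOSE,np.ones((5,5)))
    kc=max(cv2.findContours(k,0,cv2.CHAIN_APPROX_NONE)[0],key=cv2.contourArea)[:,0]
    Q=onz("wrist",kc,.264)[:,:2]-C;rc=cv2.minAreaRect((Q*1e3).astype(np.float32));print("knob rect mm",rc, "n",len(kc))
    # white line
    l=(rr<.026).reshape(H,W)&(im.min(2)>140)&(cv2.erode(cv2.dilate((k>0).astype(np.uint8),np.ones((3,3))),np.ones((3,3)))>0)
    L=X[l.ravel()]
    if len(L)>4:
        vx,vy,x0,y0=cv2.fitLine((L*1e3).astype(np.float32),2,0,.01,.01).ravel();d=np.array([vx,vy]);d*=np.sign(d@[x0,y0]) or 1
        print("line n",len(L),"ang",np.degrees(np.arctan2(d[1],d[0])),"centre",x0,y0)
    return C,ta
if __name__=="__main__":
    import sys;measure(sys.argv[1] if len(sys.argv)>1 else None);print(tool()[0],np.degrees(yaw(tool()[1])),telemetry.get_state()["clock"],telemetry.get_state()["joint_pos"].round(3))
E
python3 m.py pics/w2.png
```

```text
dial [ 0.5560344  -0.06704506] r 0.0518684347467833 269
tab n 68 world ang 111.30383630869564 3.2118886179747124
knob rect mm ((-5.988250255584717, -1.590200424194336), (38.76604461669922, 27.098360061645508), 84.35614776611328) n 123
line n 69 ang -103.515594 centre -2.5097165 -11.287312
[ 0.57024458 -0.07496516  0.33367812] 90.58304270435819 2.3 [-0.27   0.312  0.293  1.552 -0.    -0.28 ]
```

View pics/w2.png

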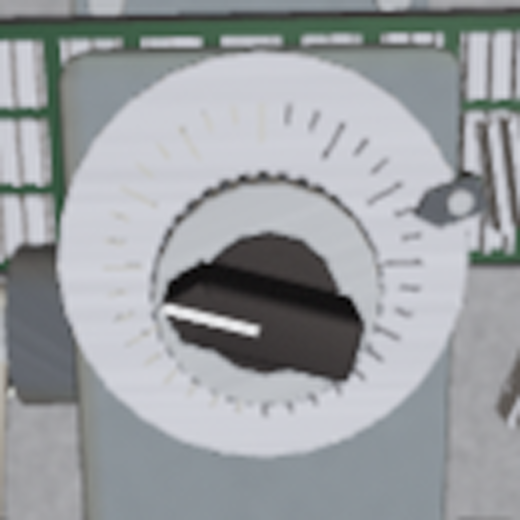

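The close crop shows the white line from the axis (260,332) to the tip (165,310), and the tab tip at (418,210). In world angles the knob is at −103.5° and the tab at 111.3°, so the knob needs about 145° clockwise. I'll align across the flats first, with the closing line at 166.5°.

Call:
step_arm(moves=[[[14,8,0],[0,0,-0.12],45],[[14,8,0],[0,0,-0.24],45],[[14,8,0],[0,0,-0.36],45],[[14,8,0],[0,0,-0.48],45],[[14,8,0],[0,0,-0.6],45],[[14,8,0],[0,0,-0.72],45],[[14,8,0],[0,0,-0.84],45],[[14,8,0],[0,0,-0.96],45]])

```text
clock: 2.97
tcp_pos: [0.5562, -0.0672, 0.3339]
orientation: [-0.0, -0.469, 0.883, 0.0]
wrist_force: [-0.3, -0.1, -0.1]
finger_gap: 0.045
grip_force: 0.0
```

Call:
step_arm(moves=[[[0,0,0],[0,0,-0.12],45],[[0,0,0],[0,0,-0.24],45],[[0,0,0],[0,0,-0.36],45],[[0,0,0],[0,0,-0.365],45],[[0,0,0],[0,0,-0.365],45],[[0,0,0],[0,0,-0.365],45]])

```text
clock: 3.47
tcp_pos: [0.5562, -0.0672, 0.3339]
orientation: [-0.0, -0.619, 0.786, 0.0]
wrist_force: [0.1, 0.9, 0.4]
finger_gap: 0.0449
grip_force: 0.0
```

```bash
python3 m.py;python3 -c "
from h import *
goto([.556,-.067,.2395],np.radians(166.5))"
```

```text
dial [ 0.55593202 -0.06706607] r 0.05181559710032575 268
tab n 110 world ang 94.91059914432164 16.70908342136623
knob rect mm ((-0.9402298927307129, -4.932504653930664), (42.89095687866211, 25.759607315063477), 76.4954833984375) n 140
line n 9 ang -102.206055 centre -4.6103983 -20.3293
[ 0.55624325 -0.06719143  0.3339246 ] 166.47855029744036 3.5167 [-0.263  0.281  0.25   1.541 -0.    -1.598]
shift [-0.1  0.3 94.4] turn [ 0.0001 -0.0001 -0.0004] j6 -1.5982376587033273
```

Call:
step_arm(moves=[[[0,0,30],[0,0,0],40],[[0,0,55],[0,0,0],40],[[0,0,75],[0,0,0],40],[[0,0,88],[0,0,0],40],[[0,0,94],[0,0,0],40],[[0,0,94],[0,0,0],30],[[0,0,94],[0,0,0],20],[[0,0,94],[0,0,0],8]], grip_force=25)

```text
clock: 4.18
tcp_pos: [0.5552, -0.0669, 0.2414]
orientation: [-0.0, -0.62, 0.785, 0.0]
wrist_force: [0.1, 0.0, -5.8]
finger_gap: 0.0133
grip_force: 26.4
```

Call:
step_arm(moves=[[[0,0,0],[0,0,0],5],[[0,0,0],[0,0,0],5],[[0,0,0],[0,0,0],5],[[0,0,0],[0,0,0],5]])

```text
clock: 4.52
tcp_pos: [0.5553, -0.067, 0.2413]
orientation: [-0.0, -0.62, 0.785, 0.0]
wrist_force: [-5.0, 0.6, 1.7]
finger_gap: 0.0131
grip_force: 27.5
```

Call:
step_arm(moves=[[[0,0.8,0],[0,0,0],5],[[0,0.8,0],[0,0,0.12],5],[[0,0.8,0],[0,0,0.24],5],[[0,0.8,0],[0,0,0.36],5],[[0,0.8,0],[0,0,0.48],5],[[0,0.8,0],[0,0,0.6],5],[[0,0.8,0],[0,0,0.72],5],[[0,0.8,0],[0,0,0.84],5]])

```text
clock: 5.18
tcp_pos: [0.5557, -0.0673, 0.2413]
orientation: [0.0, -0.244, 0.97, -0.001]
wrist_force: [-2.3, -1.0, 0.8]
finger_gap: 0.0136
grip_force: 27.5
```

Call:
step_arm(moves=[[[0,0,0],[0,0,0.12],5],[[0,0,0],[0,0,0.24],5],[[0,0,0],[0,0,0.36],5],[[0,0,0],[0,0,0.48],5],[[0,0,0],[0,0,0.6],5],[[0,0,0],[0,0,0.72],5],[[0,0,0],[0,0,0.84],5]])

```text
clock: 5.77
tcp_pos: [0.5557, -0.0678, 0.2413]
orientation: [0.001, 0.173, 0.985, -0.001]
wrist_force: [-3.1, -1.6, 1.3]
finger_gap: 0.0132
grip_force: 27.5
```

Call:
step_arm(moves=[[[0,0,0],[0,0,0.12],5],[[0,0,0],[0,0,0.24],5],[[0,0,0],[0,0,0.36],5],[[0,0,0],[0,0,0.48],5],[[0,0,0],[0,0,0.6],5],[[0,0,0],[0,0,0.72],5],[[0,0,0],[0,0,0.84],5],[[0,0,0],[0,0,0.854],5]])

```text
clock: 6.43
tcp_pos: [0.5552, -0.0682, 0.2413]
orientation: [0.001, 0.566, 0.825, -0.001]
wrist_force: [-4.4, -2.9, 2.4]
finger_gap: 0.0132
grip_force: 27.6
```

```bash
python3 - <<'E'
from h import *
s=telemetry.get_state();print(tool()[0],np.degrees(yaw(tool()[1])),s["wrist_force"],s["ft_torque"],s["finger_gap"])
E
```

```text
[ 0.5552226  -0.06818721  0.24131209] 21.12379979072703 [-4.43472774 -2.87341534  2.40782369] [-0.64455939  0.95798654 -0.03260849] 0.013205978871159924
```

Now release, go up by 94 mm and check.

Call:
step_arm(moves=[[[0,0,0],[0,0,0],40],[[0,0,0],[0,0,0],40],[[0,0,0],[0,0,0],40],[[0,0,-30],[0,0,0],60],[[0,0,-65],[0,0,0],60],[[0,0,-92],[0,0,0],60],[[0,0,-92],[0,0,0],60],[[0,0,-92],[0,0,0],60]])

```text
clock: 7.1
tcp_pos: [0.5568, -0.0671, 0.3342]
orientation: [0.002, 0.563, 0.827, 0.001]
wrist_force: [0.8, -0.3, -0.3]
finger_gap: 0.0599
grip_force: 0.0
```

```bash
python3 m.py pics/w3.png;python3 - <<'E'
from h import *
im=imaging.read_camera("wrist");cv2.imwrite("pics/w4.png",cv2.resize(im[60:310,200:500,::-1],None,fx=2.4,fy=2.4,interpolation=2))
E
```

```text
dial [ 0.55461429 -0.06646438] r 0.05157090108301454 261
tab n 130 world ang -73.64649050311127 91.41435748872159
knob rect mm ((-2.3786001205444336, 3.852327346801758), (26.783113479614258, 41.719852447509766), 0.948774516582489) n 121
line n 71 ang 111.173706 centre -4.380305 11.290065
[ 0.5560931  -0.06697464  0.33247089] 21.516229104156544 7.15 [-0.263  0.278  0.244  1.534  0.     0.932]
```

View pics/w4.png

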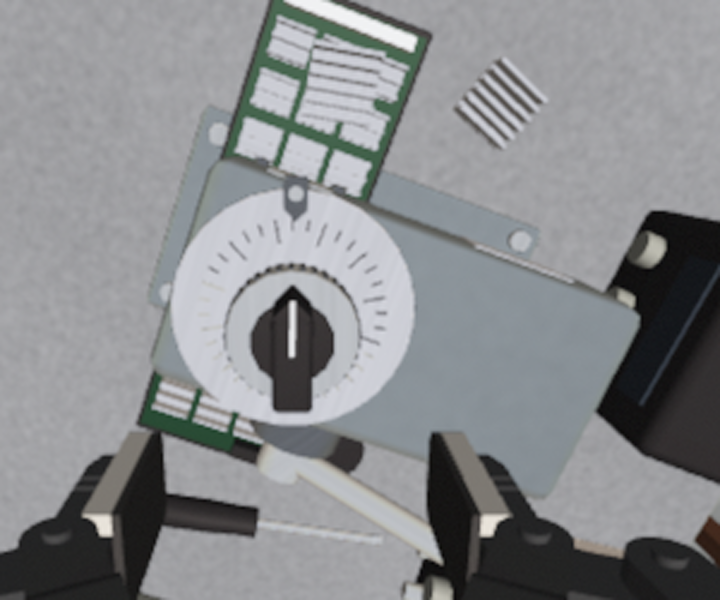

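The view shows the knob's white line at x=291 (rows 300–355) pointing up at the tab (tip (297,218), hole (295,193)). The alignment is nearly right. I'll check the angle numerically.

```bash
python3 - <<'E'
from h import *
im=imaging.read_camera("wrist");g=im.max(2)
print(telemetry.get_state()["tcp_pos"])
ang=lambda v:np.degrees(np.arctan2(v[1],v[0]))
for C in ([.5560,-.0670],[.5546,-.0665],[.5553,-.0668]):
    C=np.array(C)
    for z in (.199,.201):
        t=onz("wrist",[[323.75,150.8],[322.9,140.4]],z)[:,:2]-C;print(C,z,[(round(ang(v),1),round(np.hypot(*v)*1e3,1)) for v in t])
        # segmented tab
    H,W=g.shape;vv,uu=np.mgrid[:H,:W];X=onz("wrist",np.c_[uu.ravel(),vv.ravel()],.2)[:,:2]-C
    rr=np.hypot(*X.T);a=np.degrees(np.arctan2(X[:,1],X[:,0]));s=(rr>.0395)&(rr<.051)&(g.ravel()<135)&(abs(a-111)<12)
    print(" seg",s.sum(),ang(X[s].mean(0)))
# ring knurl outline: dark band around ring top -> axis
l=onz("wrist",[[200+291/2.4,60+355/2.4],[200+291/2.4,60+300/2.4]],.264)[:,:2];print("line pts",l,ang(l[1]-l[0]))
E
```

```text
[ 0.55518314 -0.0668167   0.33082658]
[ 0.556 -0.067] 0.199 [(np.float64(110.2), np.float64(41.8)), (np.float64(111.4), np.float64(51.8))]
[ 0.556 -0.067] 0.201 [(np.float64(110.2), np.float64(42.1)), (np.float64(111.4), np.float64(52.0))]
 seg 59 110.62575592263694
[ 0.5546 -0.0665] 0.199 [(np.float64(108.6), np.float64(40.9)), (np.float64(110.1), np.float64(50.9))]
[ 0.5546 -0.0665] 0.201 [(np.float64(108.6), np.float64(41.1)), (np.float64(110.1), np.float64(51.0))]
 seg 61 109.19560627340684
[ 0.5553 -0.0668] 0.199 [(np.float64(109.4), np.float64(41.4)), (np.float64(110.7), np.float64(51.4))]
[ 0.5553 -0.0668] 0.201 [(np.float64(109.4), np.float64(41.6)), (np.float64(110.7), np.float64(51.6))]
 seg 60 109.98638076667567
line pts [[ 0.55355075 -0.06356163]
 [ 0.54671088 -0.04613516]] 111.42994323876434
```

The knob is at about 111.3° and the tab at 110–111°, which is within tolerance. Next I wind the wrist back counter-clockwise, to about j6 = −2.4, so that one grasp covers the whole ring turn.

Call:
step_arm(moves=[[[0,0,0],[0,0,-0.12],70],[[0,0,0],[0,0,-0.24],70],[[0,0,0],[0,0,-0.36],70],[[0,0,0],[0,0,-0.48],70],[[0,0,0],[0,0,-0.6],70],[[0,0,0],[0,0,-0.72],70],[[0,0,0],[0,0,-0.84],70],[[0,0,0],[0,0,-0.96],70]])

```text
clock: 7.92
tcp_pos: [0.5549, -0.0668, 0.3304]
orientation: [-0.001, 0.115, 0.993, 0.0]
wrist_force: [-0.4, 0.3, 0.4]
finger_gap: 0.0704
grip_force: 0.0
```

Call:
step_arm(moves=[[[0,0,0],[0,0,-0.12],70],[[0,0,0],[0,0,-0.24],70],[[0,0,0],[0,0,-0.36],70],[[0,0,0],[0,0,-0.48],70],[[0,0,0],[0,0,-0.6],70],[[0,0,0],[0,0,-0.72],70],[[0,0,0],[0,0,-0.84],70],[[0,0,0],[0,0,-0.96],70]])

```text
clock: 8.58
tcp_pos: [0.5549, -0.0668, 0.3304]
orientation: [-0.001, -0.357, 0.934, 0.001]
wrist_force: [0.5, -0.3, -0.0]
finger_gap: 0.0703
grip_force: 0.0
```

Call:
step_arm(moves=[[[0,0,0],[0,0,-0.12],70],[[0,0,0],[0,0,-0.24],70],[[0,0,0],[0,0,-0.36],70],[[0,0,0],[0,0,-0.48],70],[[0,0,0],[0,0,-0.6],70],[[0,0,0],[0,0,-0.72],70],[[0,0,0],[0,0,-0.84],70],[[0,0,0],[0,0,-0.96],70]])

```text
clock: 9.25
tcp_pos: [0.5549, -0.0668, 0.3303]
orientation: [0.001, 0.748, -0.664, -0.001]
wrist_force: [-0.6, -0.2, 0.0]
finger_gap: 0.0697
grip_force: 0.0
```

Call:
step_arm(moves=[[[0,0,0],[0,0,-0.12],70],[[0,0,0],[0,0,-0.24],70],[[0,0,0],[0,0,-0.36],70],[[0,0,0],[0,0,-0.45],70],[[0,0,0],[0,0,-0.45],70],[[0,0,0],[0,0,-0.45],70],[[0,0,0],[0,0,-0.45],70]])

```text
clock: 9.83
tcp_pos: [0.5552, -0.0669, 0.3312]
orientation: [0.0, 0.875, -0.484, -0.001]
wrist_force: [-0.3, -0.3, -1.2]
finger_gap: 0.0697
grip_force: 0.0
```

```bash
python3 m.py; python3 - <<'E'
from h import *
_,r=tool();goto([.5554,-.0671,.2055],yaw(r))
E
```

```text
dial [ 0.55659529 -0.06980943] r 0.052210335345895066 319
tab n 181 world ang 123.93693151466044 94.60841947934249
knob rect mm ((-0.5053310394287109, 0.30442047119140625), (26.604515075683594, 41.04669189453125), 44.72653579711914) n 120
line n 58 ang 110.766846 centre -4.706983 13.014406
[ 0.55529735 -0.06694065  0.33140591] -147.82053651466254 9.8833 [-0.263  0.279  0.242  1.535 -0.    -2.396]
shift [ 3.000e-01 -1.000e-01  1.259e+02] turn [ 0.0007  0.0007 -0.    ] j6 -2.39589111104634
```

Call:
step_arm(moves=[[[0,0,35],[0,0,0],70],[[0,0,65],[0,0,0],70],[[0,0,90],[0,0,0],70],[[0,0,108],[0,0,0],70],[[0,0,118],[0,0,0],70],[[0,0,123],[0,0,0],70],[[0,0,126],[0,0,0],70],[[0,0,126],[0,0,0],70]], grip_force=25)

```text
clock: 10.55
tcp_pos: [0.5558, -0.0671, 0.2064]
orientation: [-0.0, 0.876, -0.483, 0.0]
wrist_force: [-0.0, 0.1, -0.1]
finger_gap: 0.0705
grip_force: 0.0
```

Call:
step_arm(moves=[[[0,0,0],[0,0,0],58],[[0,0,0],[0,0,0],50],[[0,0,0],[0,0,0],45],[[0,0,0],[0,0,0],45],[[0,0,0],[0,0,0],45],[[0,0,0],[0,0,0],45]])

```text
clock: 11.05
tcp_pos: [0.5552, -0.0679, 0.2076]
orientation: [0.001, 0.876, -0.483, 0.001]
wrist_force: [-3.5, -2.6, 6.1]
finger_gap: 0.0514
grip_force: 26.6
```

Call:
step_arm(moves=[[[0,0,0],[0,0,0],40],[[0,0,0.1],[0,0,0.1],40],[[0,0,0.2],[0,0,0.2],40],[[0,0,0.3],[0,0,0.3],40],[[0,0,0.3],[0,0,0.4],40],[[0,0,0.4],[0,0,0.5],40],[[0,0,0.5],[0,0,0.6],40],[[0,0,0.6],[0,0,0.7],40]], grip_force=80)

```text
clock: 11.72
tcp_pos: [0.555, -0.0679, 0.2074]
orientation: [-0.001, -0.655, 0.756, -0.001]
wrist_force: [-5.2, -3.0, 8.2]
finger_gap: 0.0499
grip_force: 81.6
```

```bash
cat > s.py <<'E'
from h import *
s=telemetry.get_state();print(s["clock"],tool()[0].round(4),np.degrees(yaw(tool()[1])).round(1),s["wrist_force"].round(1),s["ft_torque"].round(2),"tau6",s["tau"][5].round(3),s["finger_gap"].round(4),s["grip_force"],s["joint_pos"][5].round(3))
E
python3 s.py
```

```text
Traceback (most recent call last):
  File "s.py", line 2, in <module>
    s=telemetry.get_state();print(s["clock"],tool()[0].round(4),np.degrees(yaw(tool()[1])).round(1),s["wrist_force"].round(1),s["ft_torque"].round(2),"tau6",s["tau"][5].round(3),s["finger_gap"].round(4),s["grip_force"],s["joint_pos"][5].round(3))
                                                                                                                                                                                  ^^^^^^^^^^^^^^^^^^^^^
AttributeError: 'float' object has no attribute 'round'
```

```bash
sed -i 's/s\["finger_gap"\].round(4)/s["finger_gap"]/' s.py; python3 s.py
```

```text
11.7167 [ 0.555  -0.0679  0.2074] 171.9 [-5.2 -3.   8.2] [-0.47  1.46  0.11] tau6 -1.185 0.049915076742553924 81.57632231712341 -1.693
```

Call:
step_arm(moves=[[[0,0,0.1],[0,0,0.1],40],[[0,0,0.2],[0,0,0.2],40],[[0,0,0.2],[0,0,0.3],40],[[0,0,0.3],[0,0,0.4],40],[[0,0,0.4],[0,0,0.5],40]])

```text
clock: 12.13
tcp_pos: [0.5548, -0.0678, 0.207]
orientation: [-0.0, -0.448, 0.894, -0.001]
wrist_force: [-6.5, -2.9, 8.8]
finger_gap: 0.0495
grip_force: 81.7
```

```bash
python3 s.py
```

```text
12.1333 [ 0.5548 -0.0678  0.207 ] 143.2 [-6.5 -2.9  8.8] [-0.36  1.47  0.04] tau6 -1.187 0.04950693345751203 81.67489528656006 -1.193
```

Call:
step_arm(moves=[[[0,0,0.1],[0,0,0.1],40],[[0,0,0.2],[0,0,0.2],40],[[0,0,0.2],[0,0,0.3],40],[[0,0,0.3],[0,0,0.4],40],[[0,0,0.4],[0,0,0.5],40]])

```text
clock: 12.55
tcp_pos: [0.5547, -0.0676, 0.2066]
orientation: [-0.0, -0.213, 0.977, -0.001]
wrist_force: [-7.5, -2.3, 9.1]
finger_gap: 0.0495
grip_force: 81.7
```

```bash
python3 s.py
```

```text
12.55 [ 0.5547 -0.0676  0.2066] 114.6 [-7.5 -2.3  9.1] [-0.25  1.48  0.06] tau6 -1.189 0.049504580819024174 81.74347758293152 -0.693
```

Call:
step_arm(moves=[[[0,0,0.1],[0,0,0.1],40],[[0,0,0.2],[0,0,0.2],40],[[0,0,0.2],[0,0,0.3],40]])

```text
clock: 12.8
tcp_pos: [0.5547, -0.0674, 0.2064]
orientation: [0.0, -0.065, 0.998, -0.001]
wrist_force: [-7.0, -3.8, 8.3]
finger_gap: 0.0496
grip_force: 81.8
```

```bash
python3 s.py
```

```text
12.8 [ 0.5547 -0.0674  0.2064] 97.4 [-7.  -3.8  8.3] [0.22 1.39 0.62] tau6 -0.663 0.049648615409020894 81.79131031036377 -0.394
```

It bites: the moment about z jumped from 0.06 to 0.62 N·m. I'll carry on to the stop with a firmer grip.

Call:
step_arm(moves=[[[0,0,0],[0,0,0],40],[[0,0,0.1],[0,0,0.08],40],[[0,0,0.1],[0,0,0.16],40],[[0,0,0.2],[0,0,0.24],40],[[0,0,0.2],[0,0,0.3],40]], grip_force=110)

```text
clock: 13.22
tcp_pos: [0.5548, -0.0673, 0.2063]
orientation: [0.0, 0.084, 0.996, -0.0]
wrist_force: [-7.3, -3.1, 8.7]
finger_gap: 0.0491
grip_force: 112.0
```

```bash
python3 s.py
```

```text
13.2167 [ 0.5548 -0.0673  0.2063] 80.3 [-7.3 -3.1  8.7] [0.21 1.31 0.56] tau6 0.011 0.04910615103931892 112.01891541481018 -0.095
```

Call:
step_arm(moves=[[[0,0,0],[0,0,0.04],40],[[0,0,0],[0,0,0.08],40],[[0,0,0],[0,0,0.12],40]])

```text
clock: 13.47
tcp_pos: [0.5548, -0.0673, 0.2062]
orientation: [0.0, 0.143, 0.99, -0.0]
wrist_force: [-7.3, -2.6, 8.7]
finger_gap: 0.0492
grip_force: 112.1
```

```bash
python3 s.py
```

```text
13.4667 [ 0.5548 -0.0673  0.2062] 73.6 [-7.3 -2.6  8.7] [0.18 1.22 1.04] tau6 0.463 0.04920856246569768 112.05932378768921 0.023
```

Call:
step_arm(moves=[[[0,0,0],[0,0,0.04],40],[[0,0,0],[0,0,0.04],40]])

```text
clock: 13.63
tcp_pos: [0.5548, -0.0673, 0.2062]
orientation: [0.0, 0.161, 0.987, -0.001]
wrist_force: [-6.7, -2.9, 8.3]
finger_gap: 0.0488
grip_force: 112.0
```

```bash
python3 s.py
```

```text
13.6333 [ 0.5548 -0.0673  0.2062] 71.4 [-6.7 -2.9  8.3] [-0.05  1.22  1.69] tau6 2.096 0.04877856637009944 112.04941749572754 0.06
```

The moment has risen sharply to 1.69 N·m, so the ring is at its stop. Release and check.

Call:
step_arm(moves=[[[0,0,0],[0,0,0],62],[[0,0,0],[0,0,0],62],[[0,0,0],[0,0,0],62],[[0,0,-20],[0,0,0],62],[[0,0,-55],[0,0,0],62],[[0,0,-90],[0,0,0],62],[[0,0,-120],[0,0,0],62],[[0,0,-126],[0,0,0],62]])

```text
clock: 14.3
tcp_pos: [0.5574, -0.0673, 0.336]
orientation: [0.004, 0.162, 0.987, -0.0]
wrist_force: [1.0, 0.5, -0.0]
finger_gap: 0.0618
grip_force: 0.0
```

Call:
step_arm(moves=[[[0,0,0],[0,0,0],62],[[0,0,0],[0,0,0],62],[[0,0,0],[0,0,0],62],[[0,0,0],[0,0,0],62]])

```text
clock: 14.63
tcp_pos: [0.5548, -0.0668, 0.3283]
orientation: [-0.002, 0.162, 0.987, 0.0]
wrist_force: [0.1, 0.1, -0.6]
finger_gap: 0.0625
grip_force: 0.0
```

```bash
python3 m.py pics/w5.png
```

```text
dial [ 0.55601746 -0.06721918] r 0.05164782565803593 263
tab n 98 world ang 98.31970019290092 76.64614133773084
knob rect mm ((-6.599116325378418, 1.2899169921875), (26.75349998474121, 40.45296096801758), 23.87748146057129) n 119
line n 64 ang 111.66425 centre -3.9666884 11.081398
[ 0.55485246 -0.0668208   0.32841047] 71.332084483367 14.6833 [-0.263  0.279  0.235  1.53  -0.     0.062]
```

View pics/w5.png

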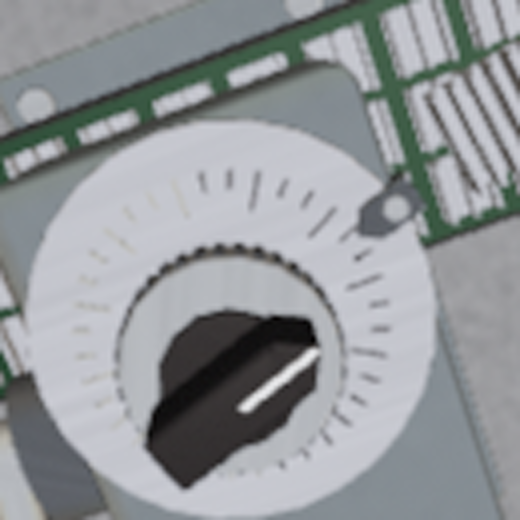

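The white line runs from (242,409) to (317,351). The tab tip is at (360,228) and its hole at (397,206). One last numeric check of both directions.

```bash
python3 - <<'E'
from h import *
C=np.array([.5560,-.0672]);ang=lambda v:np.degrees(np.arctan2(v[1],v[0]))
f=lambda q:[265+q[0]/4,110+q[1]/4]
t=onz("wrist",[f((360,228)),f((397,206))],.2)[:,:2]
k=onz("wrist",[f((242,409)),f((317,351))],.264)[:,:2]
print([ang(v-C) for v in t],[np.hypot(*(v-C)) for v in t],ang(t[1]-t[0]),"knob",ang(k[1]-k[0]),k-C)
E
python3 s.py
```

```text
[np.float64(110.8623227490043), np.float64(109.25312419531951)] [np.float64(0.04184737506099974), np.float64(0.05218066690338196)] 102.77524317976129 knob 110.65534593140491 [[-0.00037383  0.0030886 ]
 [-0.00700935  0.02069047]]
14.6833 [ 0.5549 -0.0668  0.3284] 71.3 [ 0.7 -0.1 -0.2] [-0.11 -0.03  0.07] tau6 0.0 0.06195756475944443 0.0 0.062
```

```bash
python3 -c "
from workcell import env;print(env.hand_in())"
```

```text
the job is handed in; nothing more can be done
None
```

The job is handed in (no verdict came back): the knob points at the tab within about 1–2° in the last image (limit about 6°), the lock ring is turned clockwise to its dead stop (moment rose to 1.7 N·m), and the gripper is clear.

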